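Put the glue bottle in its crate and snap the marker into its clips

TASK

Put away the two things left out between the slanted clip stand and the divided crate. Stand the glue bottle upright in the crate's only empty cell, on the cork pad, and push the marker lying in front of it squarely into the stand's pair of spring clips, its middle between the clips, until it snaps fully home in both, then stop pushing rather than bear hard on them. Leave the two jars, the mug and the roll of tape where they are.

Things in the scene. Friction and masses are not known exactly. Their poses are not given: they have to be found in the camera images.
- marker_mid (a point): Marker pen, white barrel, dark blue cap, 135 mm long, 16 mm thick in the middle, 13 mm at the ends, 20 g, lying on the bench. The point is its centre, 8 mm above the bench. Its y axis runs along the pen, x level across it, z up. Either end may point either way in the clips.
- clip_seat: Pair of spring clips on the slanted stand. Origin: midway between the clips, on the line where the marker's axis lies when home, 26 mm above the face, 108 mm above the bench. z points out of the face, 30 degrees from vertical: push along -z. y: along the seated marker; x: up the slope. Clips at y = -38 and +38 mm, up to 18 mm wide: a 58 mm gap for the fingers.
- clip_mouth (a point): Mouth of the clips, 17 mm out of the home line along z; same axes. Each clip has two sprung steel jaws: flared tops 36 mm apart here, rounded lips 10 mm apart 6 mm out. Resistance (both clips) begins with the marker's axis 13 mm out, peaks at 10 to 17 N somewhere between 12 and 6 mm, then falls off at 6 to 3 mm and the jaws draw the marker home with 5 N or so.
- stand: The fixed plywood stand under the clips: a wedge 150 mm wide, 130 mm deep, its face (124 x 150 mm) sloping 30 degrees from level and looking up and towards the robot. Origin at the centre of its underside; y along its width.
- bottle_mid (a point): The white glue bottle with a green-banded label and a grey pointed nozzle; it stands upright on the bench. Round body 54 mm in diameter and 108 mm high including the shoulder, nozzle up to 146 mm, 130 g. The point lies on its axis 54 mm above its underside; z is up its axis.
- cork_top (a point): Top centre of the square cork pad (58 x 58 x 4 mm) fixed in the crate's one empty cell, which may be any of the three; 9 mm above the bench. Its x axis runs across the crate's narrow side, y along the row of cells, z up.
- crate: The fixed plywood crate, 74 mm (x) by 212 mm (y), walls 45 mm high and 5 mm thick, three cells of 64 x 64 mm in a row along y, 69 mm apart. Origin at the centre of its underside.
- jar_a: A small lidded jar 54 mm in diameter and 56 mm high, standing in a cell of the crate. Origin at the centre of its underside. Leave it.
- jar_b: A second jar like the first, in another cell of the crate. Origin at the centre of its underside. Leave it.
- mug: A bamboo mug blank without a handle, 93 mm across and 90 mm high, standing at the back beyond the bottle. Origin at the centre of its underside. Leave it.
- tape: A roll of tape lying flat, 97 mm across and 48 mm high, at the front right. Origin at the centre of its underside. Leave it.
- rest: Sprung rest under the seated marker: a rubber pad in each clip, joined by a thin steel strip 18 to 20 mm below the home line. Same origin and axes as clip_seat. It gives only 3 mm, taking 8 to 20 N, then is hard: do not bear on it with more than 40 N.
Mind the look-alikes: they are no part of the job. Several things look just like the part that bears marker_mid: the one meant starts farthest to the robot's right.

How it is judged:
At the end, for the whole second after the job is handed in: Marker home in both clips: centre within 4 mm of the seat line in height and across, 15 mm along, parallel within 0.08 rad. Bottle upright (0.1 rad) on the cork pad in the empty cell, axis within 12 mm of the pad's centre, mid-point below 69 mm. Both at rest (z of marker_mid in the frame of clip_seat between -0.004 and 0.004 m and x of marker_mid in the frame of clip_seat between -0.004 and 0.004 m and y of marker_mid in the frame of clip_seat between -0.015 and 0.015 m and angle between the y axis of marker_mid and the y axis of clip_seat, either way round below 0.08 rad and horizontal distance between bottle_mid and cork_top below 0.012 m and angle between bottle_mid's own z axis and vertical below 0.1 rad and height (world z) of bottle_mid below 0.069 m and linear speed of each of marker, bottle below 0.02 m/s); the robot touches nothing.
It fails at once if the marker bears on the sprung rest with more than 40 N (contact force between marker and rest above 40 N).
It fails at once if a jar in the crate is shifted more than 25 mm or tipped (distance of any of jar_a, jar_b from where it was at the start of the episode above 0.025 m or angle between any of jar_a, jar_b's own z axis and vertical above 0.4 rad).
It fails at once if the mug or the roll of tape is shifted more than 30 mm (distance of any of mug, tape from where it was at the start of the episode above 0.03 m).
It also fails if it takes over 64 s, if anything falls off the work surface, if the arm or the gripper's body presses on something with over 40 N, if the wrist force passes 120 N, or if a joint passes its speed limit or range.

ROBOT

A 6-joint arm with a two-finger parallel gripper is mounted at the origin on a cart in front of the work surface, level with it; the furniture and walls round the work are solid. World frame = base frame: x ahead of the robot, y to its left, z up, the work surface at z = 0. Lengths are in m, angles in rad, forces in N, time in s.
With the tool pointing down it reaches from about 0.3 to 0.775 m from the base axis. Payload 14.6 kg.
Tool frame: the origin (TCP) lies on the centre line of the jaws, within the pads' length; the fingertips stand ctrl.tcp_to_tips ahead of it and the grasp point (between the pads) lies 2 mm behind it (ctrl.tcp_to_tips is the distance from the TCP to the fingertips, in m); z points along the fingers, y is the line along which they close (so a half turn about z gives the same grasp; the last joint's range is limited). The gripper opens to 94 mm and grips with 3 to 60 N. Pads are 16 mm wide; open, the fingers measure 119 mm over their backs; the gripper's body (75 mm by 177 mm) begins 78 mm behind the grasp point.
Start: joints at [-1.295, 0.3, 1.521, -0, 1.321, -0.067], TCP at [0.185, -0.518, 0.222] pointing down, gripper open.
Joint ranges: [-3.03, 3.03], [-0.79, 2.21], [0.23, 2.52], [-1.04, 4.18], [0, 3.07], [-2.55, 2.55]. Speed limits (rad/s): [2.22, 2.22, 2.57, 3.14, 3.14, 3.14].

INTERFACE

Orientations are given as [roll, pitch, yaw] about the fixed x, y, z axes, in that order (R = Rz(yaw) Ry(pitch) Rx(roll)).
In Python, from station import telemetry, viewer, hand_in, ctrl gives the robot as it stands.
- The arm moves only by the tool step_arm, never from a script. Its argument "plan" is a list of rows, each an object of numbers: "dx", "dy", "dz": the shift along the tool's x, y, z scaled (see below); "rx", "ry", "rz": the turn, a rotation vector about the tool's x, y, z scaled (see below); "claw": the closure, from 0 (fully open) to 1 (shut). In form: [{"dx": .., "dy": .., "dz": .., "rx": .., "ry": .., "rz": .., "claw": ..}, ...]. A call has 1 to 10 rows; each row shifts and turns the commanded pose from where the row before left it, along the tool's axes as they then stand; what a row does not reach is not made up. The controller multiplies each number of a shift by 0.1 m and each number of a turn by 90 degrees. A row lasts 1/10 s, in which the tool goes at most 50 mm and 8.59 degrees, less where a joint would pass 70% of its speed; a pose out of reach is approached as far as the arm can. A call with a number of a shift or a turn outside -1 to 1 is refused whole. A call with a gripper value outside its range is refused whole. The fingers move at their own pace and stop on an object; "grip_force" is the grip in N (left out, the last holds). Time passes only in rows, so rows that do not move let the fingers close. It gives the time, the measured TCP pose, the force, the opening and the grip force at its end, in the units of the state.
- telemetry.get_obs(): the state, without advancing time (a new reading comes with each control period).
- viewer.camera(name): name is "scene" or "top" or "wrist"; returns a dict with "img" (480x640x3 uint8, red, green, blue), "z_map" (480x640 float32, m along the optical axis (not along the pixel's ray), 0 where there is no reading), "fx", "fy", "cx", "cy" (pixels), "dist" ([k1, k2, p1, p2, k3] as OpenCV has them; the pictures are not rectified), "R" (3x3) and "t" (3): a world point X has camera coordinates R X + t; the wrist camera has in their place "tool_from_camera" (4x4, takes a point from camera to tool coordinates, whose origin is the TCP and whose axes are the flange's). Camera axes: x right, y down, z forward; pixel columns grow to the right and rows downward; lengths in m; the calibration is good to about 2 mm. A picture is of the moment at which its call begins: read the wrist's pose just before it.
- hand_in(): hands the job in; it is judged then, once.
Trained networks look in a picture, given as the dict that the camera call returned (one of the last four; its "shot" number tells which), for a name from the list of things; names that differ only in an ending like _2 or _b are one class to them, and where a whole thing is asked for, a point or a joint stands for the part that bears it (a point fixed in the world has none). Each returns a list of dicts, best first, with "score" (0 to 1); they miss things now and then, are a little off and sometimes report something else, mostly with a low value. They report only what shows in the picture. A call takes as long as a camera call. They do not tell look-alikes from the thing itself.
- viewer.recognise(target, picture): "rect" ([left, top, right, bottom] in pixels, round what is visible of it).
The state is a dict: "time_s": time; "qpos": joint angles; "joint_vel": joint speeds; "tau": joint torques, N m; "ee_pos": TCP position; "eef_rot": TCP orientation; "force": force on the tool from outside, world axes, zero at the start; "moment": the same for the moment, N m; "grip_width": finger opening in m; "grip_force": force on a finger pad.
Only numpy, scipy, OpenCV 4.12 (cv2) and the standard library are available. Lean on these libraries where they do the work, as an engineer would, in place of code of your own. Each camera call takes 0.05 s, during which the arm holds its last target. There are 200 camera calls.

## Working session

There is one attempt and no reset: what is moved stays moved. The work goes in short steps, Python scripts to look and compute and a tool call to move; the robot and the scene stay as the last step left them, time stands still between calls to the robot, and variables do not carry over. Pictures are saved under pics/ and viewed, at most 10 in all, crops included, and the job is handed in when it is done.

Besides the shell and the picture viewer there is one more tool, called after "Request:" as name(argument=value, ...), one argument or row to a line, values as JSON. step_arm: Moves the arm, as the interface text tells. Shifts and turns lie within -1 to 1; 1 stands for 0.1 m of shift or 90 degrees of turn. Its arguments: {"type":"object","properties":{"plan":{"type":"array"},"grip_force":{"type":"number"}},"required":["plan"]}

```bash
mkdir -p pics; cat > h.py <<'E'
import numpy as np, cv2
from station import telemetry, viewer, hand_in, ctrl
from scipy.spatial.transform import Rotation as Ro
def cloud(p):
    v,u=np.mgrid[0:480,0:640]
    K=np.array([[p['fx'],0,p['cx']],[0,p['fy'],p['cy']],[0,0,1.]])
    q=cv2.undistortPoints(np.stack([u,v],-1).reshape(-1,1,2).astype(np.float64),K,np.array(p['dist'],float)).reshape(480,640,2)
    z=p['z_map']; c=np.dstack([q[...,0]*z,q[...,1]*z,z])
    if 'R' in p: w=(c-np.array(p['t']))@np.array(p['R'])
    else:
        o=p['obs']; T=np.array(p['tool_from_camera']); R=Ro.from_euler('xyz',o['eef_rot']).as_matrix()
        w=(c@T[:3,:3].T+T[:3,3])@R.T+np.array(o['ee_pos'])
    w[z<=0]=np.nan
    return w
def shot(n,save=None):
    o=telemetry.get_obs(); p=viewer.camera(n); p['obs']=o
    if save: cv2.imwrite('pics/'+save,p['img'][...,::-1])
    return p
E
python3 - <<'E'
from h import *
print(telemetry.get_obs(),ctrl.tcp_to_tips)
for n in ['top','scene']:
    p=shot(n,n+'1.png'); w=cloud(p)
    for t in ['marker_mid','bottle_mid','clip_seat','stand','crate','cork_top','jar_a','mug','tape']:
        for d in viewer.recognise(t,p)[:5]:
            l,a,r,b=[int(x) for x in d['rect']]
            s=w[max(a,0):b,max(l,0):r].reshape(-1,3)
            print(n,t,round(d['score'],2),[l,a,r,b],np.nanmedian(s,0).round(3) if len(s) else None)
E
```

```text
{'time_s': 0.0, 'qpos': array([-1.29457115e+00,  3.00486217e-01,  1.52160566e+00, -5.06420305e-05,
        1.32067647e+00, -6.65990897e-02]), 'joint_vel': array([ 0.00134688,  0.00144237,  0.00190879,  0.00108738, -0.00141557,
       -0.00057285]), 'tau': array([ 1.08571785e-03, -5.31812489e+01, -3.52735698e+01,  7.09031126e-02,
        2.44477938e-02, -1.05477916e-04]), 'ee_pos': array([ 0.18479969, -0.51776058,  0.22186762]), 'eef_rot': array([-3.14041630e+00, -2.92999357e-05,  3.42836811e-01]), 'force': array([0.26995544, 0.1644235 , 0.30507488]), 'moment': array([ 0.01156219,  0.01515433, -0.04880815]), 'grip_force': 0.0, 'grip_width': 0.09377173654820688} 0.017
top marker_mid 0.77 [295, 287, 357, 301] [ 0.459 -0.027  0.003]
top marker_mid 0.68 [235, 313, 286, 343] [0.374 0.113 0.001]
top marker_mid 0.6 [183, 154, 199, 205] [0.707 0.306 0.003]
top bottle_mid 0.67 [315, 199, 339, 232] [ 0.619 -0.018  0.094]
top bottle_mid 0.49 [166, 231, 218, 258] [0.533 0.267 0.091]
top clip_seat 0.69 [167, 231, 214, 262] [0.53 0.27 0.09]
top stand 0.77 [159, 213, 236, 283] [0.53  0.258 0.074]
to
[... 802 characters left out ...]
 217, 389, 239] [ 0.541 -0.268  0.051]
scene bottle_mid 0.35 [193, 298, 278, 389] [0.539 0.26  0.02 ]
scene clip_seat 0.78 [216, 312, 262, 350] [0.535 0.249 0.094]
scene stand 0.65 [197, 300, 277, 394] [0.529 0.266 0.025]
scene crate 0.88 [346, 211, 415, 264] [ 0.525 -0.269  0.011]
scene cork_top 0.59 [352, 240, 365, 244] [ 0.573 -0.224  0.011]
scene jar_a 0.88 [372, 218, 389, 240] [ 0.536 -0.265  0.054]
scene jar_a 0.66 [388, 206, 409, 227] [ 0.531 -0.341  0.047]
scene mug 0.86 [210, 239, 251, 285] [0.746 0.093 0.044]
scene mug 0.45 [416, 248, 429, 281] [ 0.385 -0.252  0.035]
scene tape 0.66 [415, 250, 428, 285] [ 0.383 -0.228  0.031]
scene tape 0.22 [219, 322, 255, 348] [0.531 0.26  0.093]
```

View pics/top1.png

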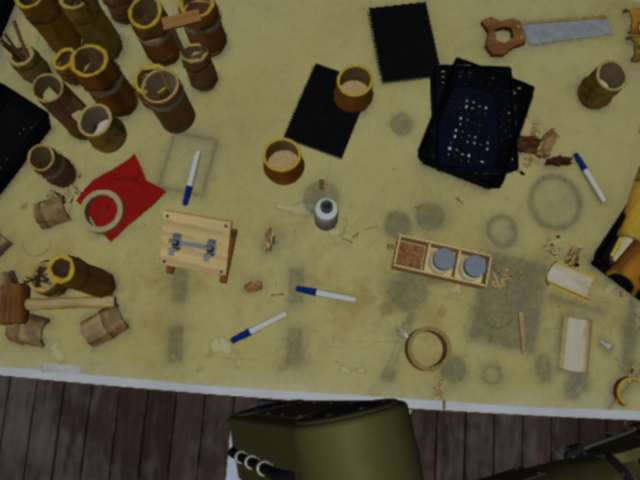

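```bash
python3 - <<'E'
from h import *
p=shot('top'); w=cloud(p); im=p['img'].astype(int)
def pts(l,t,r,b,zlo,zhi):
    s=w[t:b,l:r].reshape(-1,3); m=(s[:,2]>zlo)&(s[:,2]<zhi); return s[m]
def rect(s,n):
    c,sz,a=cv2.minAreaRect(s[:,:2].astype(np.float32)); print(n,len(s),np.round(c,4),np.round(sz,4),round(a,1), 'med',np.median(s,0).round(4))
rect(pts(285,277,365,310,.006,.03),'marker')
rect(pts(225,303,296,353,.006,.03),'marker2')
rect(pts(308,190,345,240,.07,.112),'bottle shoulder')
rect(pts(308,190,345,240,.115,.16),'nozzle')
rect(pts(380,230,500,295,.038,.05),'crate rim')
rect(pts(392,241,424,272,.004,.02),'cork')
# stand face plane
s=pts(150,205,245,290,.015,.3); rect(s,'stand')
for zl in np.arange(.02,.14,.01):
    q=s[(s[:,2]>zl)&(s[:,2]<zl+.01)]
    if len(q)>3: print(round(zl,2),len(q),q[:,:2].min(0).round(3),q[:,:2].max(0).round(3),q.mean(0).round(3))
E
```

```text
marker 423 [ 0.4583 -0.0246] [0.0631 0.1766] 3.9 med [ 0.4591 -0.0284  0.0139]
marker2 452 [0.3732 0.1152] [0.1055 0.1515] 4.1 med [0.3757 0.1162 0.0131]
bottle shoulder 368 [ 0.6301 -0.0159] [0.0496 0.0515] 30.6 med [ 0.6201 -0.0164  0.0972]
nozzle 131 [ 0.6308 -0.0151] [0.0265 0.0262] 63.7 med [ 0.6281 -0.0158  0.1236]
crate rim 823 [ 0.5467 -0.28  ] [0.2129 0.0764] 81.1 med [ 0.5424 -0.2847  0.0434]
cork 678 [ 0.557 -0.207] [0.071  0.0722] 1.0 med [ 0.5607 -0.2118  0.009 ]
stand 3888 [0.5552 0.2596] [0.151  0.1579] 84.0 med [0.5392 0.258  0.0921]
0.02 13 [0.482 0.189] [0.581 0.328] [0.536 0.225 0.024]
0.03 6 [0.57 0.19] [0.582 0.193] [0.575 0.191 0.034]
0.04 11 [0.484 0.189] [0.583 0.311] [0.536 0.212 0.048]
0.05 297 [0.479 0.19 ] [0.573 0.339] [0.492 0.264 0.057]
0.06 561 [0.483 0.189] [0.58  0.339] [0.503 0.263 0.065]
0.07 453 [0.499 0.188] [0.545 0.337] [0.52  0.26  0.075]
0.08 385 [0.513 0.186] [0.559 0.336] [0.536 0.257 0.085]
0.09 739 [0.513 0.183] [0.581 0.333] [0.551 0.257 0.095]
0.1 718 [0.504 0.182] [0.601 0.332] [0.568 0.258 0.105]
0.11 579 [0.496 0.181] [0.601 0.33 ] [0.571 0.256 0.114]
0.12 44 [0.522 0.217] [0.593 0.306] [0.534 0.263 0.124]
0.13 9 [0.527 0.219] [0.536 0.304] [0.531 0.25  0.132]
```

The top picture shows the bottle at (326,213), a marker in front of it at (326,294), the stand at (197,243), the crate at (442,260) with the cork cell on its left at (408,256), and the tape at (428,348). There are other markers at (260,327) and (190,177), and one far right at (590,177), which I'll measure because of the "farthest right" clue.

```bash
python3 - <<'E'
from h import *
for cam in ['top','scene']:
    p=shot(cam,'x_%s.png'%cam); w=cloud(p); hsv=cv2.cvtColor(p['img'],cv2.COLOR_RGB2HSV)
    blue=((hsv[...,0]>105)&(hsv[...,0]<128)&(hsv[...,1]>150)&(hsv[...,2]>60)).astype(np.uint8)
    n,l,st,c=cv2.connectedComponentsWithStats(blue)
    for i in range(1,n):
        if st[i,4]>15: print(cam,st[i],np.nanmedian(w[l==i],0).round(3))
    if cam=='top':
        for nm,(L,T,R,B) in dict(mid=(285,277,365,310),far=(565,140,615,210),l2=(225,303,296,353)).items():
            s=w[T:B,L:R].reshape(-1,3); s=s[(s[:,2]>.009)&(s[:,2]<.03)]
            if len(s)<10: print(nm,'none',np.nanmax(w[T:B,L:R,2]),np.nanmedian(w[T:B,L:R].reshape(-1,3),0));continue
            cl=s[:,:2]; med=np.median(cl,0); cl=cl[np.linalg.norm(cl-med,axis=1)<.08]
            c,sz,a=cv2.minAreaRect(cl.astype(np.float32)); vx,vy,_,_=cv2.fitLine(cl.astype(np.float32),cv2.DIST_HUBER,0,.01,.01).ravel()
            print(nm,len(cl),np.round(c,4),np.round(sz,4),a,'dir',np.degrees(np.arctan2(vy,vx)),cl.mean(0),'zmax',s[:,2].max())
        s=w[205:290,150:245].reshape(-1,3); s=s[(s[:,2]>.045)&(s[:,2]<.13)]
        rng=np.random.default_rng(0);best=None
        for _ in range(400):
            a,b,c=s[rng.choice(len(s),3,0)];nn=np.cross(b-a,c-a);nn/=np.linalg.norm(nn)+1e-12
            m=abs((s-a)@nn)<.002
            if best is None or m.sum()>best.sum(): best=m
        q=s[best];c0=q.mean(0);nn=np.linalg.svd(q-c0)[2][2];nn*=np.sign(nn[2])
        print('face',best.sum(),c0,nn,'tilt',np.degrees(np.arccos(nn[2])),'yaw',np.degrees(np.arctan2(-nn[1],-nn[0])))
        print('face rect',[np.round(x,4) for x in cv2.minAreaRect(q[:,:2].astype(np.float32))])
        h=(s-c0)@nn; k=s[(h>.012)&(h<.06)]; hk=(k-c0)@nn
        print('clip pts',len(k),k.mean(0),hk.max())
        yaw=np.arctan2(-nn[1],-nn[0]); Y=np.array([-np.sin(yaw),np.cos(yaw),0]);X=np.cross(Y,nn)
        u=np.c_[(k-c0)@X,(k-c0)@Y,hk]; print('u min/max',np.percentile(u,[1,50,99],axis=0).round(4)); print('X',X,'Y',Y)
        f=np.c_[(q-c0)@X,(q-c0)@Y]; print('face extents',np.percentile(f,[.5,99.5],axis=0))
E
```

```text
top [575 154  11  15  58] [ 0.815 -0.612  0.015]
top [184 187   7  17  70] [0.667 0.31  0.015]
top [297 287  18   7  79] [0.464 0.017 0.014]
top [232 330  18  12  84] [0.353 0.152 0.014]
mid 366 [ 0.4597 -0.0264] [0.1345 0.0154] 83.14652252197266 dir 83.023605 [ 0.4590438  -0.02680796] zmax 0.023417844615029614
far 360 [ 0.7647 -0.6118] [0.1345 0.0731] 29.467689514160156 dir 31.49955 [ 0.77986561 -0.62936355] zmax 0.02945200633848359
l2 384 [0.3749 0.1162] [0.016  0.1347] 30.76895523071289 dir -58.915276 [0.375126   0.11610754] zmax 0.021705363353885888
face 2034 [0.54039928 0.25873172 0.08667732] [-0.49989067  0.04601979  0.86486502] tilt 30.13270448464819 yaw -5.259807416777665
face rect [array([0.5392, 0.261 ]), array([0.1497, 0.1079]), np.float64(84.2506)]
clip pts 282 [0.52382151 0.26147462 0.11038664] 0.04659282271935677
u min/max [[-0.0217 -0.0427  0.0122]
 [-0.0042 -0.0144  0.0339]
 [ 0.0151  0.0471  0.0456]]
X [ 0.86122329 -0.07928397  0.50200448] Y [0.09167207 0.99578925 0.        ]
face extents [[-0.06330352 -0.07195814]
 [ 0.05917413  0.07581378]]
```

The far-right marker is at about 1.0 m, out of reach, and isn't in front of the bottle. The one meant is the marker at (0.459, -0.027). Now I'll move over to the bottle.

Request:
step_arm(
  plan=[
    {"dx":0.346,"dy":-0.19,"dz":-0.02,"claw":0},
    {"dx":0.346,"dy":-0.19,"dz":-0.02,"claw":0},
    {"dx":0.346,"dy":-0.19,"dz":-0.02,"claw":0},
    {"dx":0.346,"dy":-0.19,"dz":-0.02,"claw":0},
    {"dx":0.346,"dy":-0.19,"dz":-0.02,"claw":0},
    {"dx":0.346,"dy":-0.19,"claw":0},
    {"dx":0.346,"dy":-0.19,"claw":0},
    {"dx":0.346,"dy":-0.19,"claw":0},
    {"dx":0.346,"dy":-0.19,"claw":0},
    {"dx":0.346,"dy":-0.19,"claw":0},
  ],
)

```text
$.plan[0]: bad value
```

Request:
step_arm(
  plan=[
    {"dx":0.346,"dy":-0.19,"claw":0},
    {"dx":0.346,"dy":-0.19,"claw":0},
    {"rz":-0.085,"claw":0},
    {"rz":-0.085,"claw":0},
    {"rz":-0.085,"claw":0},
    {"rz":-0.085,"claw":0},
    {"rz":-0.085,"claw":0},
    {"rz":-0.085,"claw":0},
    {"rz":-0.085,"claw":0},
    {"rz":-0.085,"claw":0},
  ],
)

```text
$.plan[0]: bad value
```

```bash
python3 - <<'E'
from h import *
p=shot('wrist','w1.png'); o=p['obs']; print(o['time_s'],o['ee_pos'],o['eef_rot'],o['qpos'].round(3),o['force'].round(2),np.round(p['tool_from_camera'],3))
w=cloud(p)
for t in ['bottle_mid','marker_mid','crate','cork_top']:
    for d in viewer.recognise(t,p)[:3]:
        l,a,r,b=[max(0,int(x)) for x in d['rect']]; print(t,d['score'],[l,a,r,b],np.nanmedian(w[a:b,l:r].reshape(-1,3),0).round(4))
E
```

```text
1.15 [ 0.1848582  -0.51798889  0.22244502] [-3.14156929e+00  1.33046598e-05  3.42801888e-01] [-1.295  0.3    1.521 -0.     1.321 -0.067] [0.43 0.07 0.53] [[ 0.    -0.972 -0.233  0.067]
 [ 1.    -0.     0.001  0.   ]
 [-0.001 -0.233  0.972 -0.162]
 [ 0.     0.     0.     1.   ]]
```

View pics/w1.png

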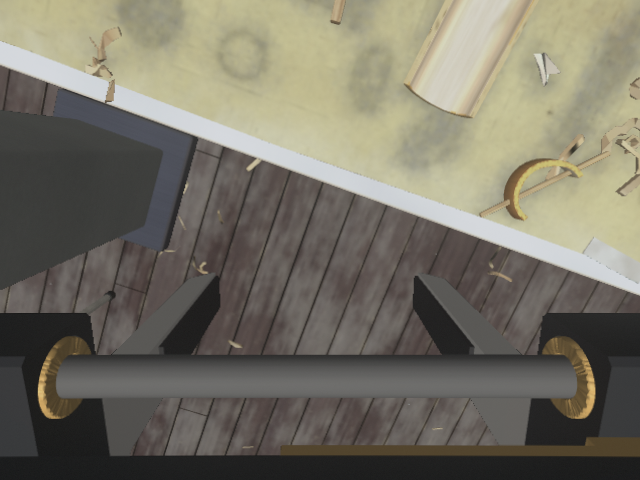

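The wrist picture shows the start pose with the bench edge across (0,45)–(640,290), so the arm hasn't moved. The rows probably need every key.

Request:
step_arm(
  plan=[
    {"dx":0.346,"dy":-0.19,"dz":-0.02,"rx":0,"ry":0,"rz":0,"claw":0},
    {"dx":0.346,"dy":-0.19,"dz":-0.02,"rx":0,"ry":0,"rz":0,"claw":0},
    {"dx":0.346,"dy":-0.19,"dz":-0.02,"rx":0,"ry":0,"rz":0,"claw":0},
    {"dx":0.346,"dy":-0.19,"dz":-0.02,"rx":0,"ry":0,"rz":0,"claw":0},
    {"dx":0.346,"dy":-0.19,"dz":-0.02,"rx":0,"ry":0,"rz":0,"claw":0},
    {"dx":0.346,"dy":-0.19,"dz":0,"rx":0,"ry":0,"rz":0,"claw":0},
    {"dx":0.346,"dy":-0.19,"dz":0,"rx":0,"ry":0,"rz":0,"claw":0},
    {"dx":0.346,"dy":-0.19,"dz":0,"rx":0,"ry":0,"rz":0,"claw":0},
    {"dx":0.346,"dy":-0.19,"dz":0,"rx":0,"ry":0,"rz":0,"claw":0},
    {"dx":0.346,"dy":-0.19,"dz":0,"rx":0,"ry":0,"rz":0,"claw":0},
  ],
)

```text
time_s: 2.4
ee_pos: [0.4478, -0.2214, 0.2326]
eef_rot: [3.141, -0.0, 0.343]
force: [-0.2, -1.2, -1.0]
grip_width: 0.0941
grip_force: 0.0
```

Request:
step_arm(
  plan=[
    {"dx":0.346,"dy":-0.19,"dz":0,"rx":0,"ry":0,"rz":0,"claw":0},
    {"dx":0.346,"dy":-0.19,"dz":0,"rx":0,"ry":0,"rz":0,"claw":0},
    {"dx":0,"dy":0,"dz":0,"rx":0,"ry":0,"rz":-0.085,"claw":0},
    {"dx":0,"dy":0,"dz":0,"rx":0,"ry":0,"rz":-0.085,"claw":0},
    {"dx":0,"dy":0,"dz":0,"rx":0,"ry":0,"rz":-0.085,"claw":0},
    {"dx":0,"dy":0,"dz":0,"rx":0,"ry":0,"rz":-0.085,"claw":0},
    {"dx":0,"dy":0,"dz":0,"rx":0,"ry":0,"rz":-0.085,"claw":0},
    {"dx":0,"dy":0,"dz":0,"rx":0,"ry":0,"rz":-0.085,"claw":0},
    {"dx":0,"dy":0,"dz":0,"rx":0,"ry":0,"rz":-0.085,"claw":0},
    {"dx":0,"dy":0,"dz":0,"rx":0,"ry":0,"rz":-0.085,"claw":0},
  ],
)

```text
time_s: 3.4
ee_pos: [0.4993, -0.1637, 0.2325]
eef_rot: [3.142, -0.0, 1.416]
force: [-0.4, 0.4, -0.2]
grip_width: 0.0938
grip_force: 0.0
```

```bash
python3 - <<'E'
from h import *
p=shot('wrist','w2.png'); o=p['obs']; print(o['time_s'],o['ee_pos'],o['eef_rot'],o['qpos'].round(3),o['force'].round(2))
w=cloud(p)
for t in ['bottle_mid','marker_mid','crate','cork_top']:
    for d in viewer.recognise(t,p)[:3]:
        l,a,r,b=[max(0,int(x)) for x in d['rect']]; print(t,d['score'],[l,a,r,b],np.nanmedian(w[a:b,l:r].reshape(-1,3),0).round(4))
E
```

```text
3.4 [ 0.49928292 -0.16368457  0.23246206] [ 3.14156459e+00 -1.43189950e-05  1.41649791e+00] [-0.387  0.237  1.577  0.     1.328 -0.232] [-0.38  0.43 -0.24]
bottle_mid 0.78 [400, 0, 506, 68] [ 0.6189 -0.0299  0.0588]
marker_mid 0.8 [236, 0, 261, 154] [ 0.458  -0.0246  0.0126]
crate 0.65 [338, 217, 425, 428] [ 0.5382 -0.2305  0.0439]
cork_top 0.66 [347, 228, 406, 282] [ 0.5534 -0.2108  0.0095]
```

View pics/w2.png

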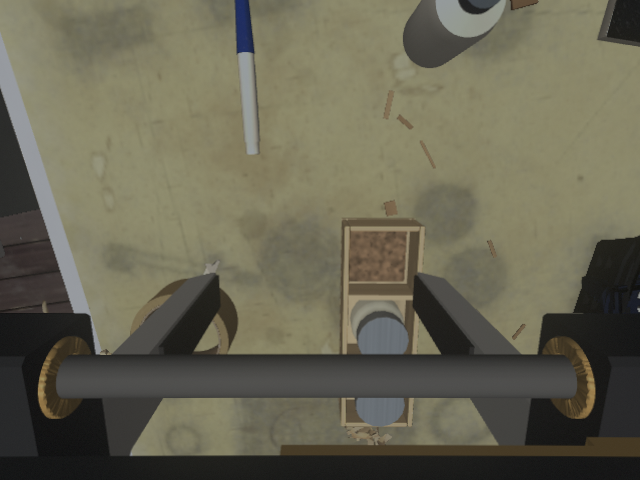

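The wrist view shows the marker at (248,75), the bottle at (455,30) and the empty cork cell at (380,257), with jars behind the fingers. Next I'll measure the cell and the bottle here.

```bash
python3 - <<'E'
from h import *
p=shot('wrist'); w=cloud(p)
s=w[205:300,325:440].reshape(-1,3)
r=s[(s[:,2]>.038)&(s[:,2]<.05)]; 
a=np.radians(-8.5); 
c,sz,ang=cv2.minAreaRect(r[:,:2].astype(np.float32)); print('rim',c,sz,ang)
for d in (-9,-8.5,-8):
    a=np.radians(d); X=np.array([np.cos(a),np.sin(a)]);Y=np.array([-np.sin(a),np.cos(a)])
    f=s[(s[:,2]>.002)&(s[:,2]<.016)&(abs(s[:,0]-.557)<.045)&(abs(s[:,1]+.21)<.045)]
    print(d,'rim x',np.percentile(r[:,:2]@X,[1,99]),'y top',np.percentile(r[:,:2]@Y,[1,99]))
    cor=((r[:,:2]@X).min()+(r[:,:2]@X).max())/2*X+((r[:,:2]@Y).max()-37)*0*Y
    cx=np.mean(np.percentile(r[:,:2]@X,[1,99])); cy=np.percentile(r[:,:2]@Y,99)-.037; print('cell centre',cx*X+cy*Y)
E
```

```text
rim (0.5551187992095947, -0.21206191182136536) (0.07451698929071426, 0.07411934435367584) 80.77295684814453
-9 rim x [0.54459347 0.61785894] y top [-0.15954737 -0.0856095 ]
cell centre [ 0.55488999 -0.21202379]
-8.5 rim x [0.54345258 0.61687572] y top [-0.16462476 -0.09063976]
cell centre [ 0.55492519 -0.21199147]
-8 rim x [0.54213393 0.61588241] y top [-0.16975798 -0.0955353 ]
cell centre [ 0.55492796 -0.21182784]
```

Request:
step_arm(
  plan=[
    {"dx":0.32,"dy":0.2,"dz":0,"rx":0,"ry":0,"rz":0,"claw":0},
    {"dx":0.32,"dy":0.2,"dz":0,"rx":0,"ry":0,"rz":0,"claw":0},
    {"dx":0,"dy":0.3,"dz":0,"rx":0,"ry":0,"rz":0,"claw":0},
    {"dx":0,"dy":0.36,"dz":0,"rx":0,"ry":0,"rz":0,"claw":0},
    {"dx":0,"dy":0,"dz":0,"rx":0,"ry":0,"rz":0,"claw":0},
  ],
)

```text
time_s: 4.2
ee_pos: [0.6162, -0.1174, 0.2307]
eef_rot: [-3.14, -0.0, 1.409]
force: [-0.8, 0.0, -0.2]
grip_width: 0.094
grip_force: 0.0
```

```bash
python3 - <<'E'
from h import *
p=shot('wrist','w3.png'); o=p['obs']; print(o['time_s'],o['ee_pos'],o['eef_rot'],o['force'].round(2))
w=cloud(p)
s=w.reshape(-1,3); s=s[(abs(s[:,0]-.63)<.06)&(abs(s[:,1]+.016)<.06)]
for lo in np.arange(.02,.15,.01):
    q=s[(s[:,2]>lo)&(s[:,2]<lo+.01)]
    if len(q)>20: 
        x,y=q[:,0],q[:,1]; sol=np.linalg.lstsq(np.c_[2*x,2*y,np.ones(len(q))],x*x+y*y,rcond=None)[0]
        print(round(lo,2),len(q),'fit',sol[:2].round(4),round(np.sqrt(sol[2]+sol[0]**2+sol[1]**2),4),'rng',q[:,:2].min(0).round(4),q[:,:2].max(0).round(4))
E
```

```text
4.2 [ 0.61624959 -0.11742617  0.23070141] [-3.14003759e+00 -1.69172975e-04  1.40921404e+00] [-0.81  0.05 -0.17]
0.07 22 fit [ 0.6289 -0.0155] 0.0271 rng [ 0.6128 -0.0426] [ 0.6545 -0.0245]
0.08 214 fit [ 0.6288 -0.016 ] 0.026 rng [ 0.6026 -0.0426] [0.6552 0.0102]
0.09 1795 fit [ 0.6289 -0.0163] 0.0218 rng [ 0.6036 -0.0415] [0.6541 0.0092]
0.1 794 fit [ 0.6289 -0.0152] 0.0166 rng [ 0.6099 -0.0359] [0.6483 0.0034]
0.11 136 fit [ 0.629  -0.0158] 0.0127 rng [ 0.6157 -0.029 ] [ 0.6423 -0.0024]
0.12 862 fit [ 0.6289 -0.0153] 0.0105 rng [ 0.6156 -0.0287] [ 0.6421 -0.0023]
0.13 205 fit [ 0.6289 -0.0157] 0.006 rng [ 0.622  -0.0225] [ 0.6358 -0.0087]
0.14 213 fit [ 0.6289 -0.0161] 0.0033 rng [ 0.6239 -0.0204] [ 0.6338 -0.011 ]
```

Request:
step_arm(
  plan=[
    {"dx":0.4,"dy":-0.036,"dz":0,"rx":0,"ry":0,"rz":0,"claw":0},
    {"dx":0.4,"dy":0,"dz":0,"rx":0,"ry":0,"rz":0,"claw":0},
    {"dx":0.224,"dy":0,"dz":0,"rx":0,"ry":0,"rz":0,"claw":0},
    {"dx":0,"dy":0,"dz":0,"rx":0,"ry":0,"rz":0,"claw":0},
    {"dx":0,"dy":0,"dz":0,"rx":0,"ry":0,"rz":0,"claw":0},
  ],
)

```text
time_s: 4.75
ee_pos: [0.6264, -0.0159, 0.2328]
eef_rot: [3.141, 0.0, 1.411]
force: [-0.8, 0.3, -0.0]
grip_width: 0.0941
grip_force: 0.0
```

Request:
step_arm(
  plan=[
    {"dx":0.004,"dy":0.025,"dz":0.38,"rx":0,"ry":0,"rz":0,"claw":0},
    {"dx":0,"dy":0,"dz":0.4,"rx":0,"ry":0,"rz":0,"claw":0},
    {"dx":0,"dy":0,"dz":0.4,"rx":0,"ry":0,"rz":0,"claw":0},
    {"dx":0,"dy":0,"dz":0.25,"rx":0,"ry":0,"rz":0,"claw":0},
    {"dx":0,"dy":0,"dz":0.16,"rx":0,"ry":0,"rz":0,"claw":0},
    {"dx":0,"dy":0,"dz":0,"rx":0,"ry":0,"rz":0,"claw":0},
  ],
)

```text
time_s: 5.35
ee_pos: [0.6284, -0.0167, 0.0719]
eef_rot: [-3.139, 0.0, 1.409]
force: [0.3, -0.2, 0.6]
grip_width: 0.094
grip_force: 0.0
```

Request:
step_arm(
  plan=[
    {"dx":0,"dy":0,"dz":0,"rx":0,"ry":0,"rz":0,"claw":1},
    {"dx":0,"dy":0,"dz":0,"rx":0,"ry":0,"rz":0,"claw":1},
    {"dx":0,"dy":0,"dz":0,"rx":0,"ry":0,"rz":0,"claw":1},
    {"dx":0,"dy":0,"dz":0,"rx":0,"ry":0,"rz":0,"claw":1},
    {"dx":0,"dy":0,"dz":0,"rx":0,"ry":0,"rz":0,"claw":1},
    {"dx":0,"dy":0,"dz":0,"rx":0,"ry":0,"rz":0,"claw":1},
    {"dx":0,"dy":0,"dz":0,"rx":0,"ry":0,"rz":0,"claw":1},
    {"dx":0,"dy":0,"dz":0,"rx":0,"ry":0,"rz":0,"claw":1},
  ],
  grip_force=15,
)

```text
time_s: 6.15
ee_pos: [0.6295, -0.0157, 0.0737]
eef_rot: [3.141, -0.0, 1.411]
force: [-1.1, 0.3, 2.0]
grip_width: 0.0526
grip_force: 15.0
```

Request:
step_arm(
  plan=[
    {"dx":0,"dy":0,"dz":-0.2,"rx":0,"ry":0,"rz":0,"claw":1},
    {"dx":0,"dy":0,"dz":-0.3,"rx":0,"ry":0,"rz":0,"claw":1},
    {"dx":0,"dy":0,"dz":-0.3,"rx":0,"ry":0,"rz":0,"claw":1},
    {"dx":-0.25,"dy":-0.06,"dz":0,"rx":0,"ry":0,"rz":0,"claw":1},
    {"dx":-0.35,"dy":-0.07,"dz":0,"rx":0,"ry":0,"rz":0,"claw":1},
    {"dx":-0.4,"dy":-0.08,"dz":0,"rx":0,"ry":0,"rz":0,"claw":1},
    {"dx":-0.4,"dy":-0.08,"dz":0,"rx":0,"ry":0,"rz":0,"claw":1},
    {"dx":-0.4,"dy":-0.07,"dz":0,"rx":0,"ry":0,"rz":0,"claw":1},
    {"dx":-0.252,"dy":-0.053,"dz":0,"rx":0,"ry":0,"rz":0,"claw":1},
    {"dx":0,"dy":0,"dz":0,"rx":0,"ry":0,"rz":0,"claw":1},
  ],
)

```text
time_s: 7.15
ee_pos: [0.5547, -0.2145, 0.1531]
eef_rot: [-3.141, 0.0, 1.407]
force: [0.8, 0.7, -1.5]
grip_width: 0.0525
grip_force: 15.0
```

```bash
python3 - <<'E'
from h import *
p=shot('top'); o=p['obs']; print(o['time_s'],o['ee_pos'],o['eef_rot'],o['force'].round(2),o['grip_width'])
p=shot('wrist','w4.png'); w=cloud(p)
s=w.reshape(-1,3); s=s[(abs(s[:,0]-.5555)<.07)&(abs(s[:,1]+.212)<.07)]
for lo in np.arange(.03,.22,.01):
    q=s[(s[:,2]>lo)&(s[:,2]<lo+.01)]
    if len(q)>20: print(round(lo,2),len(q),q[:,:2].min(0).round(4),q[:,:2].max(0).round(4))
E
```

```text
7.15 [ 0.55470788 -0.21447017  0.15312006] [-3.14093064e+00  2.62234820e-04  1.40749013e+00] [ 0.83  0.71 -1.54] 0.05249356821572829
0.03 289 [ 0.5224 -0.2237] [ 0.5969 -0.1701]
0.04 1756 [ 0.5166 -0.2328] [ 0.5969 -0.17  ]
0.08 137 [ 0.5342 -0.2013] [ 0.5786 -0.1865]
0.09 110 [ 0.5337 -0.2036] [ 0.5804 -0.1858]
0.1 245 [ 0.5336 -0.2041] [ 0.5807 -0.1858]
0.11 277 [ 0.5338 -0.2035] [ 0.5805 -0.1857]
0.12 328 [ 0.5341 -0.2113] [ 0.5823 -0.1855]
0.13 434 [ 0.524  -0.2113] [ 0.5883 -0.1857]
0.14 821 [ 0.5193 -0.2113] [ 0.5943 -0.1856]
0.15 1186 [ 0.5193 -0.2114] [ 0.5943 -0.1857]
0.16 1878 [ 0.5189 -0.2249] [ 0.5944 -0.1863]
0.17 5705 [ 0.5187 -0.2284] [ 0.5948 -0.1874]
0.18 3627 [ 0.5185 -0.2251] [ 0.5946 -0.193 ]
0.19 2412 [ 0.5187 -0.2209] [ 0.5947 -0.1974]
0.2 3393 [ 0.5185 -0.227 ] [ 0.595  -0.1971]
0.21 749 [ 0.5199 -0.2272] [ 0.5935 -0.1973]
```

View pics/w4.png

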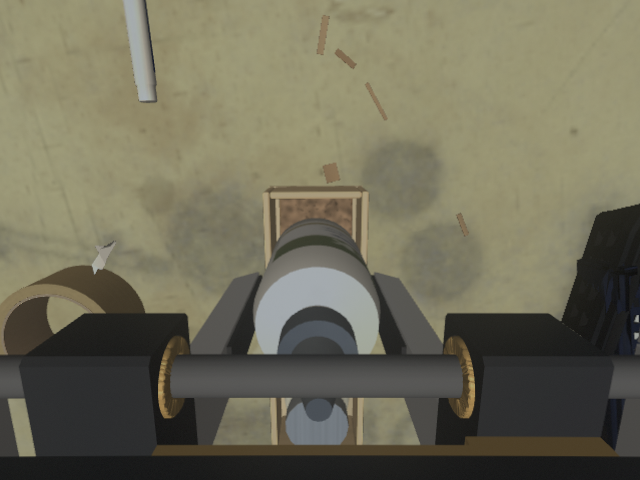

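The bottle hangs upright at (318,240), directly over the cork cell. I'll go down a little and check the settled pose.

Request:
step_arm(
  plan=[
    {"dx":0,"dy":0,"dz":0.1,"rx":0,"ry":0,"rz":0,"claw":1},
    {"dx":0,"dy":0,"dz":0.1,"rx":0,"ry":0,"rz":0,"claw":1},
    {"dx":0,"dy":0,"dz":0,"rx":0,"ry":0,"rz":0,"claw":1},
    {"dx":0,"dy":0,"dz":0,"rx":0,"ry":0,"rz":0,"claw":1},
  ],
)

```text
time_s: 7.65
ee_pos: [0.556, -0.2112, 0.1329]
eef_rot: [-3.141, -0.0, 1.412]
force: [0.3, -0.1, -0.2]
grip_width: 0.0522
grip_force: 15.0
```

Request:
step_arm(
  plan=[
    {"dx":-0.008,"dy":-0.008,"dz":0.12,"rx":0,"ry":0,"rz":0,"claw":1},
    {"dx":0,"dy":0,"dz":0.12,"rx":0,"ry":0,"rz":0,"claw":1},
    {"dx":0,"dy":0,"dz":0.12,"rx":0,"ry":0,"rz":0,"claw":1},
    {"dx":0,"dy":0,"dz":0.08,"rx":0,"ry":0,"rz":0,"claw":1},
    {"dx":0,"dy":0,"dz":0.04,"rx":0,"ry":0,"rz":0,"claw":1},
    {"dx":0,"dy":0,"dz":0.015,"rx":0,"ry":0,"rz":0,"claw":1},
    {"dx":0,"dy":0,"dz":0,"rx":0,"ry":0,"rz":0,"claw":1},
    {"dx":0,"dy":0,"dz":0,"rx":0,"ry":0,"rz":0,"claw":1},
  ],
)

```text
time_s: 8.45
ee_pos: [0.5552, -0.2125, 0.0844]
eef_rot: [3.141, 0.0, 1.411]
force: [-0.1, 0.2, -1.4]
grip_width: 0.0523
grip_force: 15.0
```

Request:
step_arm(
  plan=[
    {"dx":0,"dy":0,"dz":0.01,"rx":0,"ry":0,"rz":0,"claw":1},
    {"dx":0,"dy":0,"dz":0.01,"rx":0,"ry":0,"rz":0,"claw":1},
    {"dx":0,"dy":0,"dz":0,"rx":0,"ry":0,"rz":0,"claw":1},
  ],
)

```text
time_s: 8.75
ee_pos: [0.5552, -0.2125, 0.0826]
eef_rot: [3.141, 0.0, 1.411]
force: [-1.4, 1.1, 3.7]
grip_width: 0.0523
grip_force: 15.0
```

Request:
step_arm(
  plan=[
    {"dx":0,"dy":0,"dz":0,"rx":0,"ry":0,"rz":0,"claw":0},
    {"dx":0,"dy":0,"dz":0,"rx":0,"ry":0,"rz":0,"claw":0},
    {"dx":0,"dy":0,"dz":0,"rx":0,"ry":0,"rz":0,"claw":0},
    {"dx":0,"dy":0,"dz":0,"rx":0,"ry":0,"rz":0,"claw":0},
    {"dx":0,"dy":0,"dz":0,"rx":0,"ry":0,"rz":0,"claw":0},
    {"dx":0,"dy":0,"dz":-0.2,"rx":0,"ry":0,"rz":0,"claw":0},
    {"dx":0,"dy":0,"dz":-0.3,"rx":0,"ry":0,"rz":0,"claw":0},
    {"dx":0,"dy":0,"dz":-0.4,"rx":0,"ry":0,"rz":0,"claw":0},
    {"dx":0,"dy":0,"dz":-0.35,"rx":0,"ry":0,"rz":0,"claw":0},
    {"dx":0,"dy":0,"dz":0,"rx":0,"ry":0,"rz":0,"claw":0},
  ],
)

```text
time_s: 9.75
ee_pos: [0.5565, -0.213, 0.2121]
eef_rot: [3.134, 0.002, 1.411]
force: [0.5, -0.3, -0.3]
grip_width: 0.094
grip_force: 0.0
```

Request:
step_arm(
  plan=[
    {"dx":0.25,"dy":-0.31,"dz":0,"rx":0,"ry":0,"rz":0,"claw":0},
    {"dx":0.25,"dy":-0.31,"dz":0,"rx":0,"ry":0,"rz":0,"claw":0},
    {"dx":0.25,"dy":-0.31,"dz":0,"rx":0,"ry":0,"rz":0,"claw":0},
    {"dx":0.25,"dy":-0.31,"dz":0,"rx":0,"ry":0,"rz":-0.024,"claw":0},
    {"dx":0,"dy":0,"dz":0,"rx":0,"ry":0,"rz":0,"claw":0},
    {"dx":0,"dy":0,"dz":0,"rx":0,"ry":0,"rz":0,"claw":0},
    {"dx":0,"dy":0,"dz":0,"rx":0,"ry":0,"rz":0,"claw":0},
  ],
)

```text
time_s: 10.45
ee_pos: [0.449, -0.0944, 0.2068]
eef_rot: [3.142, 0.0, 1.448]
force: [0.8, 0.8, 0.6]
grip_width: 0.0944
grip_force: 0.0
```

```bash
python3 - <<'E'
from h import *
p=shot('wrist','w5.png'); w=cloud(p); o=p['obs']; print(o['time_s'],o['ee_pos'],o['eef_rot'])
s=w.reshape(-1,3); s=s[(abs(s[:,0]-.459)<.05)&(abs(s[:,1]+.0265)<.09)&(s[:,2]>.0075)&(s[:,2]<.025)]
c=s[:,:2].astype(np.float32); print(len(c),cv2.minAreaRect(c)); f=cv2.fitLine(c,cv2.DIST_HUBER,0,.01,.01).ravel(); print(f,np.degrees(np.arctan2(f[1],f[0])),s[:,2].max())
p=shot('top'); w=cloud(p); s=w.reshape(-1,3); s=s[(abs(s[:,0]-.555)<.04)&(abs(s[:,1]+.212)<.04)]
for lo,hi in ((.07,.115),(.12,.16)):
    q=s[(s[:,2]>lo)&(s[:,2]<hi)]; print(len(q),q.min(0).round(4),q.max(0).round(4),np.round(cv2.minEnclosingCircle(q[:,:2].astype(np.float32))[0],4))
E
```

```text
10.45 [ 0.44902998 -0.09444288  0.2067583 ] [3.14156097e+00 7.51789845e-05 1.44800856e+00]
2570 ((0.45282572507858276, -0.010490715503692627), (0.055105168372392654, 0.16308510303497314), 12.409749031066895)
[ 0.11908677  0.99288386  0.4573453  -0.01549321] 83.16059 0.018306630206742086
206 [ 0.5335 -0.2376  0.0704] [ 0.5816 -0.1854  0.1146] [ 0.5578 -0.2123]
137 [ 0.5443 -0.2256  0.1214] [ 0.571  -0.2     0.1576] [ 0.5577 -0.2129]
```

```bash
python3 - <<'E'
from h import *
p=shot('wrist'); w=cloud(p); o=p['obs']; print(o['ee_pos'])
s=w.reshape(-1,3); s=s[(abs(s[:,0]-.458)<.022)&(abs(s[:,1]+.0265)<.09)&(s[:,2]>.009)&(s[:,2]<.025)]
c=s[:,:2].astype(np.float32); print(len(c),cv2.minAreaRect(c))
f=cv2.fitLine(c,cv2.DIST_HUBER,0,.01,.01).ravel(); d=f[:2];n=np.array([-d[1],d[0]])
u=(c-f[2:])@d; v=(c-f[2:])@n; k=abs(v)<.012; m=np.percentile(u[k],[.5,99.5]); print('ang',np.degrees(np.arctan2(d[1],d[0])),'len',m,'v',np.percentile(v[k],[1,99]),'mid',f[2:]+d*m.mean()+n*np.percentile(v[k],[1,99]).mean())
E
```

```text
[ 0.44894488 -0.09454436  0.2065883 ]
2514 ((0.45599332451820374, -0.026593804359436035), (0.1354568749666214, 0.015806231647729874), 82.56103515625)
ang 83.10595 len [-0.0692399   0.06413176] v [-0.00682889  0.00721511] mid [ 0.45630911 -0.02653384]
```

Request:
step_arm(
  plan=[
    {"dx":0.34,"dy":-0.012,"dz":0,"rx":0,"ry":0,"rz":0,"claw":0},
    {"dx":0.343,"dy":0,"dz":0,"rx":0,"ry":0,"rz":0,"claw":0},
    {"dx":0,"dy":0,"dz":0.4,"rx":0,"ry":0,"rz":0,"claw":0},
    {"dx":0,"dy":0,"dz":0.4,"rx":0,"ry":0,"rz":0,"claw":0},
    {"dx":0,"dy":0,"dz":0.4,"rx":0,"ry":0,"rz":0,"claw":0},
    {"dx":0,"dy":0,"dz":0.3,"rx":0,"ry":0,"rz":0,"claw":0},
    {"dx":0,"dy":0,"dz":0,"rx":0,"ry":0,"rz":0,"claw":0},
    {"dx":0,"dy":0,"dz":0,"rx":0,"ry":0,"rz":0,"claw":0},
  ],
)

```text
time_s: 11.4
ee_pos: [0.4561, -0.0263, 0.0575]
eef_rot: [-3.141, -0.0, 1.448]
force: [-0.9, 0.7, 0.0]
grip_width: 0.0939
grip_force: 0.0
```

Request:
step_arm(
  plan=[
    {"dx":0,"dy":0,"dz":0.2,"rx":0,"ry":0,"rz":0,"claw":0},
    {"dx":0,"dy":0,"dz":0.12,"rx":0,"ry":0,"rz":0,"claw":0},
    {"dx":0,"dy":0,"dz":0.055,"rx":0,"ry":0,"rz":0,"claw":0},
    {"dx":0,"dy":0,"dz":0,"rx":0,"ry":0,"rz":0,"claw":0},
    {"dx":0,"dy":0,"dz":0,"rx":0,"ry":0,"rz":0,"claw":0},
  ],
)

```text
time_s: 11.9
ee_pos: [0.4561, -0.026, 0.0202]
eef_rot: [3.141, -0.0, 1.449]
force: [-0.1, 0.1, -0.1]
grip_width: 0.0941
grip_force: 0.0
```

Request:
step_arm(
  plan=[
    {"dx":0,"dy":0,"dz":0,"rx":0,"ry":0,"rz":0,"claw":1},
    {"dx":0,"dy":0,"dz":0,"rx":0,"ry":0,"rz":0,"claw":1},
    {"dx":0,"dy":0,"dz":0,"rx":0,"ry":0,"rz":0,"claw":1},
    {"dx":0,"dy":0,"dz":0,"rx":0,"ry":0,"rz":0,"claw":1},
    {"dx":0,"dy":0,"dz":0,"rx":0,"ry":0,"rz":0,"claw":1},
    {"dx":0,"dy":0,"dz":0,"rx":0,"ry":0,"rz":0,"claw":1},
    {"dx":0,"dy":0,"dz":0,"rx":0,"ry":0,"rz":0,"claw":1},
    {"dx":0,"dy":0,"dz":0,"rx":0,"ry":0,"rz":0,"claw":1},
    {"dx":0,"dy":0,"dz":0,"rx":0,"ry":0,"rz":0,"claw":1},
    {"dx":0,"dy":0,"dz":0,"rx":0,"ry":0,"rz":0,"claw":1},
  ],
  grip_force=50,
)

```text
time_s: 12.9
ee_pos: [0.4556, -0.026, 0.0194]
eef_rot: [-3.142, 0.0, 1.449]
force: [-0.6, -0.7, -0.6]
grip_width: 0.0178
grip_force: 0.0
```

Request:
step_arm(
  plan=[
    {"dx":0,"dy":0,"dz":0,"rx":0,"ry":0,"rz":0,"claw":1},
    {"dx":0,"dy":0,"dz":0,"rx":0,"ry":0,"rz":0,"claw":1},
    {"dx":0,"dy":0,"dz":0,"rx":0,"ry":0,"rz":0,"claw":1},
  ],
)

```text
time_s: 13.2
ee_pos: [0.4557, -0.026, 0.0195]
eef_rot: [3.142, 0.0, 1.449]
force: [-1.1, 0.2, 1.1]
grip_width: 0.0142
grip_force: 50.0
```

Request:
step_arm(
  plan=[
    {"dx":0,"dy":0,"dz":-0.3,"rx":0,"ry":0,"rz":0,"claw":1},
    {"dx":0,"dy":0,"dz":-0.4,"rx":0,"ry":0,"rz":0,"claw":1},
    {"dx":0,"dy":0,"dz":-0.4,"rx":0,"ry":0,"rz":0,"claw":1},
    {"dx":0,"dy":0,"dz":-0.4,"rx":0,"ry":0,"rz":0,"claw":1},
    {"dx":0,"dy":0,"dz":-0.5,"rx":0,"ry":0,"rz":0,"claw":1},
    {"dx":0.4,"dy":0.06,"dz":-0.2,"rx":0,"ry":0,"rz":0,"claw":1},
    {"dx":0.4,"dy":0.06,"dz":0,"rx":0,"ry":0,"rz":0,"claw":1},
    {"dx":0.4,"dy":0.06,"dz":0,"rx":0,"ry":0,"rz":0,"claw":1},
    {"dx":0.4,"dy":0.06,"dz":0,"rx":0,"ry":0,"rz":0,"claw":1},
    {"dx":0.4,"dy":0.06,"dz":0,"rx":0,"ry":0,"rz":0,"claw":1},
  ],
)

```text
time_s: 14.2
ee_pos: [0.5099, 0.1706, 0.2394]
eef_rot: [-3.142, 0.0, 1.449]
force: [0.6, -0.1, 0.4]
grip_width: 0.0138
grip_force: 50.0
```

Request:
step_arm(
  plan=[
    {"dx":0,"dy":0,"dz":0,"rx":0,"ry":0,"rz":0,"claw":1},
    {"dx":0,"dy":0,"dz":0,"rx":0,"ry":0,"rz":0,"claw":1},
    {"dx":0,"dy":0,"dz":0,"rx":0,"ry":0,"rz":0,"claw":1},
  ],
)

```text
time_s: 14.5
ee_pos: [0.5096, 0.168, 0.2394]
eef_rot: [-3.141, 0.0, 1.448]
force: [-0.2, -0.2, -0.2]
grip_width: 0.0143
grip_force: 50.0
```

```bash
cat > st.py <<'E'
from h import *
p=shot('wrist','w6.png'); w=cloud(p); o=p['obs']; print(o['time_s'],o['ee_pos'],o['eef_rot'],o['qpos'].round(2))
R0=Ro.from_euler('xyz',o['eef_rot']).as_matrix()
tt=(w.reshape(-1,3)-o['ee_pos'])@R0   # tool coords
m=tt[(abs(tt[:,1])<.012)&(tt[:,2]>-.005)&(tt[:,2]<.03)&(abs(tt[:,0])<.09)]
if len(m): print('marker in tool',len(m),np.percentile(m,[1,50,99],axis=0).round(4).tolist())
f=m[(m[:,0]>.015)]; 
if len(f)>50:
    z=np.polyfit(f[:,0],f[:,2],1); print('slope z/x',z,'y/x',np.polyfit(f[:,0],f[:,1],1))
s=w.reshape(-1,3); s=s[(s[:,0]>.42)&(s[:,0]<.64)&(s[:,1]>.15)&(s[:,1]<.37)&(s[:,2]>.045)&(s[:,2]<.15)]
rng=np.random.default_rng(0);best=None
for _ in range(400):
    a,b,c=s[rng.choice(len(s),3,0)];nn=np.cross(b-a,c-a);nn/=np.linalg.norm(nn)+1e-12
    k=abs((s-a)@nn)<.0015
    if best is None or k.sum()>best.sum(): best=k
q=s[best];c0=q.mean(0);nn=np.linalg.svd(q-c0,full_matrices=False)[2][2];nn*=np.sign(nn[2])
yaw=np.arctan2(-nn[1],-nn[0]);print('face',best.sum(),c0,nn,'tilt',np.degrees(np.arccos(nn[2])),'yaw',np.degrees(yaw))
Y=np.array([-np.sin(yaw),np.cos(yaw),0]);X=np.cross(Y,nn)
fx=np.c_[(q-c0)@X,(q-c0)@Y]; print('face rect',cv2.minAreaRect(fx.astype(np.float32)),np.percentile(fx,[.5,99.5],axis=0).round(4).tolist())
h=(s-c0)@nn; k=s[(h>.03)&(h<.05)]; u=np.c_[(k-c0)@X,(k-c0)@Y,(k-c0)@nn]
u=u[(abs(u[:,1])<.09)]
print('clip tops',len(u)); 
for sg in (-1,1):
    v=u[u[:,1]*sg>0.0]
    if len(v)>5: print(sg,len(v),np.percentile(v,[1,50,99],axis=0).round(4).tolist())
E
python3 st.py
```

```text
14.5 [0.50964112 0.16803929 0.23935402] [-3.14128359e+00  2.48105439e-04  1.44800839e+00] [ 0.25  0.26  1.54 -0.    1.35  0.37]
marker in tool 7618 [[-0.0653, -0.0097, -0.0012], [0.0156, -0.0002, 0.0048], [0.0658, 0.0097, 0.0113]]
slope z/x [0.03212072 0.00416223] y/x [-0.00353394  0.00011563]
face 22295 [0.54371065 0.26522589 0.09010014] [-0.49691131  0.05179156  0.86625446] tilt 29.973742000881995 yaw -5.950280576008475
face rect ((-0.009796351194381714, -0.005090974271297455), (0.12451231479644775, 0.1493207812309265), 0.15408703684806824) [[-0.0702, -0.0784], [0.0514, 0.0681]]
clip tops 1189
-1 295 [[-0.0286, -0.0486, 0.0342], [-0.0231, -0.0428, 0.0384], [-0.018, -0.0351, 0.0429]]
1 894 [[-0.0285, 0.0248, 0.0312], [-0.0166, 0.0329, 0.0362], [0.0088, 0.0411, 0.0431]]
```

View pics/w6.png

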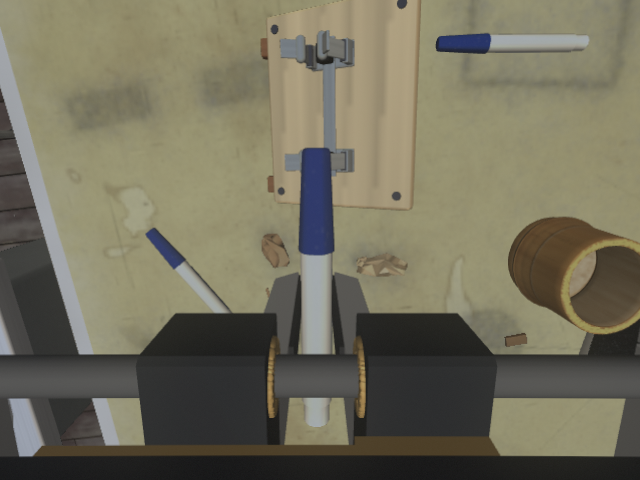

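The wrist view shows the held marker pointing straight ahead (318,150–420). The stand fills (270–415, 0–205), with clips at (320,50) and (320,160). Next I'll compute the tilt and the approach.

```bash
cat >> h.py <<'E'
yaw=np.radians(-5.85); tl=np.radians(30)
N=np.array([-np.sin(tl)*np.cos(yaw),-np.sin(tl)*np.sin(yaw),np.cos(tl)])
Y=np.array([-np.sin(yaw),np.cos(yaw),0]); X=np.cross(Y,N)
FC=np.array([0.54371065,0.26522589,0.09010014])-.0098*X-.0051*Y
SEAT=FC+.026*N
RT=np.c_[Y,X,-N]
MZ=.0118
def togo(out,o=None,dy=0):
    o=o or telemetry.get_obs(); R=Ro.from_euler('xyz',o['eef_rot']).as_matrix()
    tcp=SEAT+N*(out+MZ)+Y*dy
    rv=Ro.from_matrix(R.T@RT).as_rotvec()
    print('seat',SEAT.round(4),'t',o['time_s'],'pos',np.round(o['ee_pos'],4),'rv/90',(np.degrees(rv)/90).round(4))
    print('err in seat axes (y,x,-z) mm',((tcp-o['ee_pos'])@RT*1000).round(2),'force along n',(o['force']@N).round(2),o['force'].round(2),o['grip_width'])
E
python3 -c "
from h import *
togo(.04)"
```

```text
seat [0.5218 0.2623 0.1077] t 14.55 pos [0.5097 0.1679 0.2396] rv/90 [-0.3333  0.0036 -0.0132]
err in seat axes (y,x,-z) mm [ 95.19 -63.83  63.58] force along n -0.1 [ 0.04 -0.57 -0.06] 0.014135005128870335
```

Request:
step_arm(
  plan=[
    {"dx":0,"dy":0,"dz":0,"rx":-0.067,"ry":0,"rz":-0.004,"claw":1},
    {"dx":0,"dy":0,"dz":0,"rx":-0.067,"ry":0,"rz":-0.004,"claw":1},
    {"dx":0,"dy":0,"dz":0,"rx":-0.067,"ry":0.0036,"rz":-0.005,"claw":1},
    {"dx":0,"dy":0,"dz":0,"rx":-0.067,"ry":0,"rz":0,"claw":1},
    {"dx":0,"dy":0,"dz":0,"rx":-0.066,"ry":0,"rz":0,"claw":1},
    {"dx":0.3,"dy":-0.2,"dz":0,"rx":0,"ry":0,"rz":0,"claw":1},
    {"dx":0.35,"dy":-0.24,"dz":0,"rx":0,"ry":0,"rz":0,"claw":1},
    {"dx":0.3,"dy":-0.2,"dz":0,"rx":0,"ry":0,"rz":0,"claw":1},
    {"dx":0,"dy":0,"dz":0.3,"rx":0,"ry":0,"rz":0,"claw":1},
    {"dx":0,"dy":0,"dz":0.2,"rx":0,"ry":0,"rz":0,"claw":1},
  ],
)

```text
time_s: 15.55
ee_pos: [0.4891, 0.2665, 0.1634]
eef_rot: [2.617, -0.002, 1.471]
force: [0.1, 0.5, -0.6]
grip_width: 0.0139
grip_force: 50.0
```

Request:
step_arm(
  plan=[
    {"dx":0,"dy":0,"dz":0,"rx":0,"ry":0,"rz":0,"claw":1},
    {"dx":0,"dy":0,"dz":0,"rx":0,"ry":0,"rz":0,"claw":1},
    {"dx":0,"dy":0,"dz":0,"rx":0,"ry":0,"rz":0,"claw":1},
  ],
)

```text
time_s: 15.85
ee_pos: [0.4894, 0.2663, 0.1656]
eef_rot: [2.616, -0.003, 1.469]
force: [0.3, -0.2, 0.1]
grip_width: 0.0135
grip_force: 50.0
```

```bash
sed -i 's/w6.png/w7.png/' st.py; python3 st.py; python3 -c "
from h import *
togo(.02)"
```

```text
15.85 [0.48936675 0.26627007 0.1656448 ] [ 2.61562414 -0.00308835  1.46933705] [ 0.57  0.2   1.88 -0.5   0.7   1.  ]
marker in tool 7609 [[-0.0652, -0.0096, -0.001], [0.0158, 0.0, 0.0048], [0.0658, 0.0096, 0.0112]]
slope z/x [0.03462907 0.00400536] y/x [-0.00421099  0.00024977]
face 22715 [0.5365135  0.28416103 0.08518363] [-0.49707402  0.05292889  0.86609235] tilt 29.992327908949413 yaw -6.078004335080346
face rect ((0.0003228820860385895, -0.022186674177646637), (0.12340089678764343, 0.14876161515712738), 0.26082441210746765) [[-0.0602, -0.0668], [0.061, 0.051]]
clip tops 879
-1 33 [[-0.0083, -0.0693, 0.034], [-0.0076, -0.0649, 0.0358], [0.0119, -0.06, 0.0379]]
1 846 [[-0.0185, 0.0079, 0.0334], [-0.0089, 0.0155, 0.0386], [0.0188, 0.0233, 0.0432]]
seat [0.5218 0.2623 0.1077] t 15.9 pos [0.4894 0.2664 0.1657] rv/90 [ 0.0016 -0.0021 -0.0005]
err in seat axes (y,x,-z) mm [-0.76 -0.66 34.74] force along n -0.41 [ 0.61 -0.72 -0.08] 0.013840994673982593
```

View pics/w7.png

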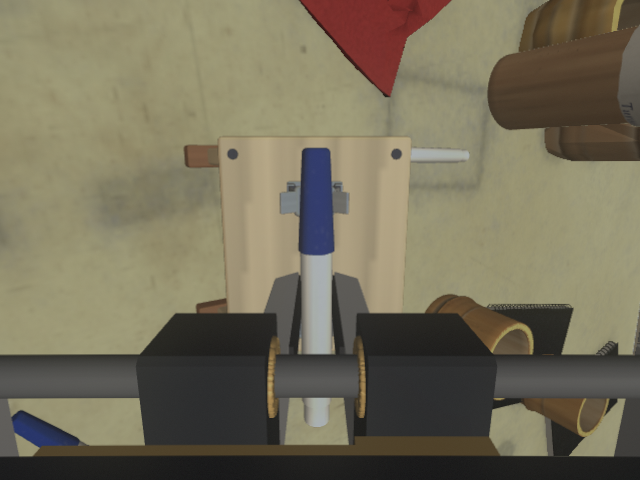

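The marker lies centred over the clips: the far clip is at (315,198) and the marker axis at x = 317. I'll advance to 20 mm out.

Request:
step_arm(
  plan=[
    {"dx":-0.004,"dy":-0.005,"dz":0.15,"rx":0.001,"ry":-0.002,"rz":0,"claw":1},
    {"dx":0,"dy":0,"dz":0.15,"rx":0,"ry":0,"rz":0,"claw":1},
    {"dx":0,"dy":0,"dz":0.047,"rx":0,"ry":0,"rz":0,"claw":1},
    {"dx":0,"dy":0,"dz":0,"rx":0,"ry":0,"rz":0,"claw":1},
    {"dx":0,"dy":0,"dz":0,"rx":0,"ry":0,"rz":0,"claw":1},
  ],
)

```text
time_s: 16.4
ee_pos: [0.506, 0.2646, 0.1348]
eef_rot: [2.618, 0.0, 1.469]
force: [0.9, -0.6, -0.4]
grip_width: 0.0144
grip_force: 50.0
```

```bash
python3 -c "
from h import *
togo(.014)"
```

```text
seat [0.5218 0.2623 0.1077] t 16.4 pos [0.506  0.2646 0.1348] rv/90 [ 0.0001  0.0001 -0.    ]
err in seat axes (y,x,-z) mm [-0.64  0.3   5.68] force along n -0.83 [ 0.93 -0.59 -0.39] 0.014419201274691892
```

Aligned, with no contact yet. Now I'll push in small rows.

Request:
step_arm(
  plan=[
    {"dx":0,"dy":0,"dz":0.03,"rx":0,"ry":0,"rz":0,"claw":1},
    {"dx":0,"dy":0,"dz":0.03,"rx":0,"ry":0,"rz":0,"claw":1},
    {"dx":0,"dy":0,"dz":0.02,"rx":0,"ry":0,"rz":0,"claw":1},
    {"dx":0,"dy":0,"dz":0.02,"rx":0,"ry":0,"rz":0,"claw":1},
    {"dx":0,"dy":0,"dz":0,"rx":0,"ry":0,"rz":0,"claw":1},
  ],
)

```text
time_s: 16.9
ee_pos: [0.511, 0.2642, 0.1255]
eef_rot: [2.618, 0.0, 1.469]
force: [0.1, 1.2, 2.3]
grip_width: 0.0143
grip_force: 50.0
```

Request:
step_arm(
  plan=[
    {"dx":0,"dy":0,"dz":0.02,"rx":0,"ry":0,"rz":0,"claw":1},
    {"dx":0,"dy":0,"dz":0,"rx":0,"ry":0,"rz":0,"claw":1},
  ],
)

```text
time_s: 17.1
ee_pos: [0.512, 0.2641, 0.1238]
eef_rot: [2.618, 0.0, 1.469]
force: [-0.5, 1.4, 1.2]
grip_width: 0.0138
grip_force: 50.0
```

```bash
python3 -c "
from h import *
togo(0)"
```

```text
seat [0.5218 0.2623 0.1077] t 17.1 pos [0.512  0.2641 0.1238] rv/90 [-0.0001  0.0001  0.0001]
err in seat axes (y,x,-z) mm [-0.72  0.56  7.05] force along n 1.32 [-0.48  1.38  1.16] 0.013809572217882494
```

```bash
sed -i 's/w7.png/w8.png/' st.py; python3 st.py|head -4
```

```text
17.1 [0.51203481 0.26407333 0.12376264] [2.61816528e+00 2.02395681e-04 1.46882019e+00] [ 0.55  0.3   1.86 -0.55  0.62  1.04]
marker in tool 8507 [[-0.065, -0.0112, -0.0005], [0.02, 0.0, 0.0056], [0.0658, 0.0112, 0.0122]]
slope z/x [0.0617897  0.00459528] y/x [-0.00414254  0.00021544]
face 29671 [0.53750753 0.29260118 0.08517976] [-0.496896    0.05285318  0.86619912] tilt 29.9800879068608 yaw -6.07153370044167
```

Request:
step_arm(
  plan=[
    {"dx":0,"dy":0,"dz":0.015,"rx":0,"ry":0,"rz":0,"claw":1},
    {"dx":0,"dy":0,"dz":0,"rx":0,"ry":0,"rz":0,"claw":1},
  ],
)

```text
time_s: 17.35
ee_pos: [0.5129, 0.2639, 0.1225]
eef_rot: [2.618, 0.0, 1.469]
force: [2.4, 1.3, 0.7]
grip_width: 0.0139
grip_force: 50.0
```

```bash
python3 st.py|sed -n 2,3p; python3 -c "
from h import *
togo(0)"
```

```text
marker in tool 8590 [[-0.0648, -0.0113, -0.0009], [0.0193, 0.0, 0.0063], [0.0658, 0.0113, 0.0135]]
slope z/x [0.09816804 0.00391328] y/x [-0.00389301  0.00022328]
seat [0.5218 0.2623 0.1077] t 17.4 pos [0.5129 0.2638 0.1224] rv/90 [-0.0001  0.0002  0.0002]
err in seat axes (y,x,-z) mm [-0.58  0.45  5.43] force along n -0.86 [2.4  2.09 0.26] 0.01411084277537648
```

View pics/w8.png

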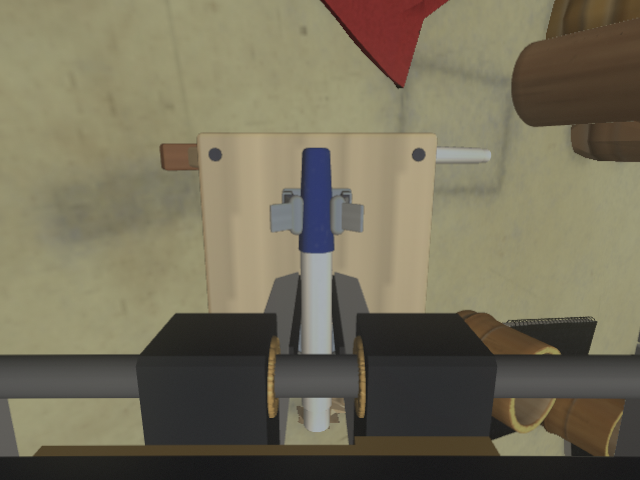

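The marker's far end sits between the jaws at (315,215). I'll check its attitude in the grip using only the central strip.

```bash
cat > mk.py <<'E'
from h import *
p=shot('wrist','mk.png'); w=cloud(p); o=p['obs']; R=Ro.from_euler('xyz',o['eef_rot']).as_matrix()
tt=(w.reshape(-1,3)-o['ee_pos'])@R; t=tt[(abs(tt[:,1])<.003)&(tt[:,2]>-.005)&(tt[:,2]<.03)]
us=(w.reshape(-1,3)-SEAT)@RT; us=us[(abs(tt[:,1])<.003)&(tt[:,2]>-.005)&(tt[:,2]<.03)]
for a in (-.06,-.05,.01,.02,.03,.04,.05,.055,.06):
    k=(t[:,0]>a)&(t[:,0]<a+.005)
    if k.sum()>5: print(a,k.sum(),'tool z mm',(np.median(t[k,2])*1e3).round(2),'out of seat',(-np.median(us[k,2])*1e3).round(2))
togo(0,o); print('moment',o['moment'])
E
python3 mk.py
```

```text
-0.06 109 tool z mm 0.75 out of seat 16.5
-0.05 52 tool z mm 0.45 out of seat 16.8
0.01 142 tool z mm 4.62 out of seat 12.61
0.02 145 tool z mm 4.99 out of seat 12.24
0.03 147 tool z mm 5.93 out of seat 11.3
0.04 145 tool z mm 6.97 out of seat 10.25
0.05 157 tool z mm 8.15 out of seat 9.07
0.055 161 tool z mm 8.59 out of seat 8.62
0.06 167 tool z mm 9.23 out of seat 7.98
seat [0.5218 0.2623 0.1077] t 17.4 pos [0.5129 0.2638 0.1224] rv/90 [-0.0001  0.0002  0.0002]
err in seat axes (y,x,-z) mm [-0.58  0.45  5.43] force along n -0.86 [2.4  2.09 0.26] 0.01411084277537648
moment [ 0.10370971 -0.27436576  0.11591768]
```

The far end has drawn in and the near end is still out, so the marker has rocked about 4° in the grip. I'll keep advancing with a small turn that presses the near end down.

Request:
step_arm(
  plan=[
    {"dx":0,"dy":0,"dz":0.015,"rx":0,"ry":0.02,"rz":0,"claw":1},
    {"dx":0,"dy":0,"dz":0.01,"rx":0,"ry":0.02,"rz":0,"claw":1},
    {"dx":0,"dy":0,"dz":0,"rx":0,"ry":0,"rz":0,"claw":1},
  ],
)

```text
time_s: 17.75
ee_pos: [0.5138, 0.263, 0.1197]
eef_rot: [2.618, -0.054, 1.499]
force: [4.4, 0.0, -5.0]
grip_width: 0.0144
grip_force: 50.0
```

```bash
python3 mk.py
```

```text
-0.06 110 tool z mm -0.31 out of seat 11.15
-0.05 70 tool z mm -0.46 out of seat 11.86
0.01 139 tool z mm 4.71 out of seat 10.4
0.02 138 tool z mm 5.17 out of seat 10.61
0.03 147 tool z mm 6.15 out of seat 10.23
0.04 148 tool z mm 7.64 out of seat 9.38
0.05 155 tool z mm 8.94 out of seat 8.66
0.055 157 tool z mm 9.61 out of seat 8.34
0.06 161 tool z mm 10.25 out of seat 7.95
seat [0.5218 0.2623 0.1077] t 17.75 pos [0.5138 0.263  0.1197] rv/90 [-0.0008 -0.0393 -0.0003]
err in seat axes (y,x,-z) mm [0.16 0.95 2.56] force along n -6.5 [ 4.39  0.04 -4.99] 0.014364363465917632
moment [-0.02276053 -0.06265176  0.01476295]
```

The force is now −6.5 N along the push axis, so the jaws are drawing the marker in at both ends. I'll follow in gently.

Request:
step_arm(
  plan=[
    {"dx":0,"dy":0,"dz":0.015,"rx":0,"ry":0.01,"rz":0,"claw":1},
    {"dx":0,"dy":0,"dz":0.01,"rx":0,"ry":0,"rz":0,"claw":1},
    {"dx":0,"dy":0,"dz":0,"rx":0,"ry":0,"rz":0,"claw":1},
  ],
)

```text
time_s: 18.1
ee_pos: [0.5152, 0.2637, 0.1178]
eef_rot: [2.617, -0.067, 1.508]
force: [1.5, -0.8, -2.5]
grip_width: 0.0143
grip_force: 50.0
```

```bash
python3 mk.py
```

```text
-0.06 114 tool z mm 0.31 out of seat 7.31
-0.05 56 tool z mm -0.03 out of seat 8.37
0.01 142 tool z mm 4.53 out of seat 8.57
0.02 144 tool z mm 4.8 out of seat 9.11
0.03 145 tool z mm 5.89 out of seat 8.78
0.04 150 tool z mm 7.11 out of seat 8.32
0.05 159 tool z mm 8.2 out of seat 8.02
0.055 162 tool z mm 8.94 out of seat 7.71
0.06 162 tool z mm 9.43 out of seat 7.58
seat [0.5218 0.2623 0.1077] t 18.1 pos [0.5152 0.2637 0.1178] rv/90 [-0.0005 -0.0494  0.0001]
err in seat axes (y,x,-z) mm [-0.68  0.78  0.34] force along n -3.0 [ 1.55 -0.76 -2.54] 0.014258498131864982
moment [-0.26458332  0.07265157 -0.1326845 ]
```

Both ends are level and about 1 mm from home, with a residual pull of 3 N. I'll release and back straight out.

Request:
step_arm(
  plan=[
    {"dx":0,"dy":0,"dz":0,"rx":0,"ry":0,"rz":0,"claw":0},
    {"dx":0,"dy":0,"dz":0,"rx":0,"ry":0,"rz":0,"claw":0},
    {"dx":0,"dy":0,"dz":0,"rx":0,"ry":0,"rz":0,"claw":0},
    {"dx":0,"dy":0,"dz":0,"rx":0,"ry":0,"rz":0,"claw":0},
    {"dx":0,"dy":0,"dz":0,"rx":0,"ry":0,"rz":0,"claw":0},
    {"dx":0,"dy":0,"dz":-0.1,"rx":0,"ry":0,"rz":0,"claw":0},
    {"dx":0,"dy":0,"dz":-0.3,"rx":0,"ry":0,"rz":0,"claw":0},
    {"dx":0,"dy":0,"dz":-0.4,"rx":0,"ry":0,"rz":0,"claw":0},
    {"dx":0,"dy":0,"dz":0,"rx":0,"ry":-0.05,"rz":0,"claw":0},
    {"dx":0,"dy":0,"dz":0,"rx":0,"ry":0,"rz":0,"claw":0},
  ],
)

```text
time_s: 19.15
ee_pos: [0.4748, 0.2625, 0.1889]
eef_rot: [2.616, -0.0, 1.469]
force: [0.5, 0.8, 0.5]
grip_width: 0.0905
grip_force: 0.0
```

Request:
step_arm(
  plan=[
    {"dx":-0.4,"dy":0,"dz":-0.1,"rx":0,"ry":0,"rz":0,"claw":0},
    {"dx":-0.4,"dy":0,"dz":-0.1,"rx":0,"ry":0,"rz":0,"claw":0},
    {"dx":-0.3,"dy":0,"dz":0,"rx":0,"ry":0,"rz":0,"claw":0},
    {"dx":0,"dy":0,"dz":0,"rx":0,"ry":0,"rz":0,"claw":0},
    {"dx":0,"dy":0,"dz":0,"rx":0,"ry":0,"rz":0,"claw":0},
  ],
)

```text
time_s: 19.65
ee_pos: [0.4538, 0.1529, 0.2043]
eef_rot: [2.618, -0.001, 1.468]
force: [0.6, 0.2, 0.4]
grip_width: 0.0938
grip_force: 0.0
```

```bash
cat > chk.py <<'E'
from h import *
p=shot('wrist','fin.png'); w=cloud(p); print(p['obs']['ee_pos'],p['obs']['time_s'])
u=(w.reshape(-1,3)-SEAT)@np.c_[X,Y,N]
u=u[(abs(u[:,0])<.05)&(abs(u[:,1])<.09)]
for a in np.arange(-.08,.08,.008):
    k=u[(u[:,1]>a)&(u[:,1]<a+.008)&(abs(u[:,0])<.004)]
    j=u[(u[:,1]>a)&(u[:,1]<a+.008)&(abs(u[:,0])<.012)&(u[:,2]>.001)]
    if len(k)>3: print((a*1e3+4).round(),len(k),'top z',(np.percentile(k[:,2],80)*1e3).round(2),'x mid',(np.percentile(j[:,0],[2,98])*1e3).round(1) if len(j) else '')
E
python3 chk.py
```

```text
[0.4538314  0.15294936 0.20430639] 19.65
-76.0 44 top z -25.7 x mid 
-68.0 88 top z 6.77 x mid [-6.1  5.5]
-60.0 131 top z 7.32 x mid [-6.1  5.5]
-52.0 152 top z 8.43 x mid [-7.4  6.8]
-44.0 153 top z 8.37 x mid [-11.2  11.1]
-36.0 169 top z 8.4 x mid [-11.6  11.6]
-28.0 166 top z 8.17 x mid [-10.4  10.4]
-20.0 168 top z 8.06 x mid [-7.2  6.6]
-12.0 172 top z 8.11 x mid [-7.2  6.5]
-4.0 176 top z 8.2 x mid [-7.1  6.5]
4.0 174 top z 8.21 x mid [-7.7  6.4]
12.0 181 top z 8.31 x mid [-7.7  6.4]
20.0 190 top z 8.28 x mid [-7.6  6.4]
28.0 183 top z 8.59 x mid [-10.4  10. ]
36.0 170 top z 8.43 x mid [-11.5  11.4]
```

View pics/fin.png

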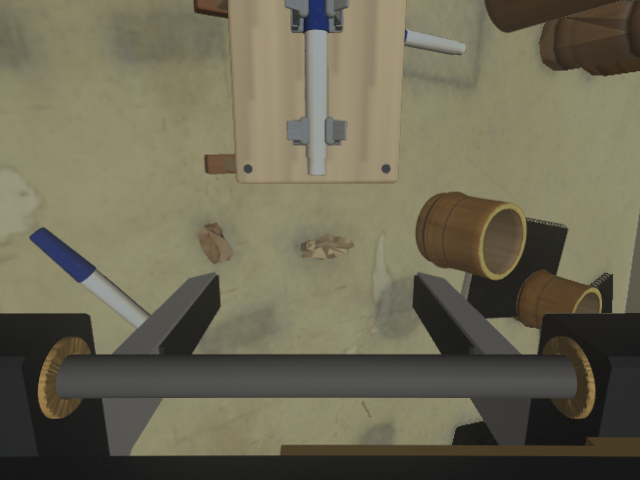

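The marker sits level in both clips at (316,15) and (316,130), within 0.5 mm of the home line. The earlier top view showed the bottle upright on the pad. The gripper is clear, so I'm handing in.

```bash
python3 -c "
from station import hand_in
print(hand_in())"
```

```text
the job is handed in; nothing more can be done
None
```

I handed the job in at about 20 s, and no verdict came back: the marker measures within 0.5 mm of the home line, level in both clips, and the bottle stands upright in the cork cell about 3 mm or less from the pad's centre. I used the reachable marker in front of the bottle, because a marker-like thing farther right was about 1 m away and out of reach.

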